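# Kit the tray for a cooler change

### The arm

A 7-joint arm with a two-finger parallel gripper is mounted at the origin on a cart in front of the work surface, level with it; the furniture and walls round the work are solid. World frame = base frame: x ahead of the robot, y to its left, z up, the work surface at z = 0. Lengths are in m, angles in rad, forces in N, time in s.
With the tool pointing down it reaches from about 0.425 to 0.95 m from the base axis. Payload 4.7 kg.
Tool frame: the origin (TCP) lies at the very end of the fingers, on their centre line; the grasp point (between the pads) lies bot.pinch_z behind it (bot.pinch_z is the distance from the TCP to the grasp point, in m); z points along the fingers, y is the line along which they close (so a half turn about z gives the same grasp; the last joint's range is limited). The gripper opens to 87 mm and grips with 3 to 60 N. Pads are 19 mm wide; open, the fingers measure 117 mm over their backs; the gripper's body (75 mm by 190 mm) begins 51 mm behind the grasp point.
Start: joints at [1.084, 0.469, -0.049, 1.532, 0.024, 1.141, -0.082], TCP at [0.298, -0.605, 0.223] pointing down, gripper open.
Joint ranges: [-2.59, 2.59], [-0.33, 1.99], [-1.39, 1.29], [0.1, 2.45], [-1.04, 4.18], [0.21, 1.99], [-2.66, 2.66]. Speed limits (rad/s): [2.57, 2.57, 3.14, 3.14, 3.14, 3.14, 3.14].

### API

Orientations are given as a unit quaternion [x, y, z, w].
In Python, from bench import bot, imaging, hand_in gives the robot as it stands.
- The arm moves only by the tool servo_tool, never from a script. Its argument "motion" is one flat list of numbers, 6 for each row, row after row: the shift along the tool's x, y, z in cm, then the turn, a rotation vector about the tool's x, y, z in rad. In form: [dx, dy, dz, ax, ay, az, dx, dy, dz, ax, ay, az, ...]. A call has 1 to 20 rows; each row is the pose to reach, as a shift and turn from the pose commanded when the call began, along the tool's axes at that moment; what a row does not reach only later rows make up. A row lasts 1/12 s, in which the tool goes at most 41.7 mm and 7.16 degrees, less where a joint would pass 70% of its speed; a pose out of reach is approached as far as the arm can. A call with a gripper value outside its range is refused whole. "grip" is the opening, from 0 (shut) to 1 (fully open), set as the call begins (left out, the last holds). The fingers move at their own pace and stop on an object; "squeeze" is the grip in N (left out, the last holds). Time passes only in rows, so rows that repeat a pose let the fingers close. It gives the time, the measured TCP pose, the force, the opening and the grip force at its end, in the units of the state.
- bot.sense(): the state, without advancing time (a new reading comes with each control period).
- imaging.read_camera(name): name is "side" or "top" or "wrist"; returns a dict with "frame" (400x640x3 uint8, red, green, blue), "fx", "fy", "cx", "cy" (pixels), "R" (3x3) and "t" (3): a world point X has camera coordinates R X + t; the wrist camera has in their place "T_tool_cam" (4x4, takes a point from camera to tool coordinates, whose origin is the TCP and whose axes are the flange's). Camera axes: x right, y down, z forward; pixel columns grow to the right and rows downward; lengths in m; the calibration is good to about 2 mm. A picture is of the moment at which its call begins: read the wrist's pose just before it. There is no depth.
- hand_in(): hands the job in; it is judged then, once.
Trained networks look in a picture, given as the dict that the camera call returned (one of the last four; its "shot" number tells which), for a name from the list of things; names that differ only in an ending like _2 or _b are one class to them, and where a whole thing is asked for, a point or a joint stands for the part that bears it (a point fixed in the world has none). Each returns a list of dicts, best first, with "conf" (0 to 1); they miss things now and then, are a little off and sometimes report something else, mostly with a low value. They report only what shows in the picture. A call takes as long as a camera call. They do not tell look-alikes from the thing itself.
- imaging.look_for(picture, label): "uv" ([column, row] in pixels, amid what is visible of it).
- imaging.outline_of(picture, label): "pixels" (400x640 bool, what is visible of it) and "uv" ([column, row] in pixels, amid what is visible of it).
- imaging.landmark_of(picture, label): "uv" ([column, row] in pixels: a listed point, or the origin of a listed thing).
The state is a dict: "t": time; "joints": joint angles; "joint_vel": joint speeds; "tau": joint torques, N m; "ee_pos": TCP position; "orientation": TCP orientation; "force": force on the tool from outside, world axes, zero at the start; "ft_torque": the same for the moment, N m; "finger_gap": finger opening in m; "grip_force": force on a finger pad.
Only numpy, scipy, OpenCV 4.12 (cv2) and the standard library are available. Lean on these libraries where they do the work, as an engineer would, in place of code of your own. Each camera call takes 0.05 s, during which the arm holds its last target. There are 200 camera calls.

### The job

Lay out the kit for a cooler change in the foam-lined service tray: the case fan, the finned heatsink, the short thermal-paste syringe and the large thermal-pad tin, each lying flat on the floor of the foam pocket cut to its own outline. The longer flux syringe and the smaller flux tin look much the same but belong to the soldering station: leave them where they lie.

Things in the scene. Friction and masses are not known exactly. Their poses are not given: they have to be found in the camera images.
- fan_mid (a point): clear plastic 60 mm case fan with a square frame, 60x60x25 mm, lying flat, rotor facing up, about 60 g; point at its centre, 12.5 mm above the desk; x and y along the frame's sides, z up. The frame is grippable at its top and bottom flanges (3 mm thick each).
- heatsink_mid (a point): bare metal finned heatsink, 40x40x20 mm, lying flat on its base plate, fins upward, about 50 g; point at its centre, 10 mm above the desk; x runs along the fins, y across them; it can be gripped either way.
- paste_syringe_mid (a point): the SHORT syringe, thermal paste: 106 mm long, grey contents, lying flat, about 20 g; barrel 16 mm wide and 19 mm high, flange 23 mm; point at mid-length, 9.5 mm above the desk; y along its length, nozzle towards +y; the barrel runs from y = -45 to +33 mm and is gripped across x.
- pad_tin_mid (a point): the LARGE round tin, thermal pads: white, diameter 62 mm, 20 mm high, lying flat, about 50 g; point at its centre, 10 mm above the desk; z up.
- flux_syringe_mid (a point): the LONG syringe, soldering flux: 136 mm long, amber contents, barrel 16 mm wide and 19 mm high, lying flat; not part of the kit; point at mid-length, 9.5 mm above the desk; y along its length.
- flux_tin_mid (a point): the SMALL round tin, soldering flux: green lid, diameter 50 mm, 20 mm high, lying flat; not part of the kit; point at its centre, 10 mm above the desk.
- fan_pocket_floor (a point): big square pocket, 74x74 mm, 9 mm deep, blue floor, in one of four dark foam blocks in the flat grey tray (a lamp post stands behind it at x 0.74, y -0.17 m, leaning left as it rises); finger cut-outs (30 mm wide, 15 mm outwards) in the middle of its +y and -y sides. Point: centre of its flat floor, z up, y along the foam block's long side. The block (92 mm in x, 136 in y) is fixed in the tray; foam top 9 mm above the floor and 22 mm above the desk, tray rim 2 mm lower.
- heatsink_pocket_floor (a point): small square pocket, 54x54 mm, 9 mm deep, blue floor, in a like foam block; finger cut-outs (30 mm wide, 15 mm outwards) in the middle of its +y and -y sides. Point: centre of its flat floor, z up, y along the foam block's long side. The block (92 mm in x, 136 in y) is fixed in the tray; foam top 9 mm above the floor and 22 mm above the desk, tray rim 2 mm lower.
- tin_pocket_floor (a point): round pocket, diameter 76 mm, 9 mm deep, blue floor, in a like foam block; finger cut-outs (30 mm wide, 15 mm outwards) in the middle of its +y and -y sides. Point: centre of its flat floor, z up, y along the foam block's long side. The block (92 mm in x, 136 in y) is fixed in the tray; foam top 9 mm above the floor and 22 mm above the desk, tray rim 2 mm lower.
- syringe_pocket_floor (a point): long narrow pocket, 36 mm (x) by 120 mm (y), 9 mm deep, blue floor, in a like foam block; finger cut-outs (30 mm wide, 15 mm outwards) in the middle of its long +x and -x sides; the syringe may lie either way round. Point: centre of its flat floor, z up, y along the foam block's long side. The block (92 mm in x, 136 in y) is fixed in the tray; foam top 9 mm above the floor and 22 mm above the desk, tray rim 2 mm lower.
There are look-alikes about, which are no part of the job. What is shaped like the part that bears paste_syringe_mid but blue is not meant.

How it is judged:
At the end, for the whole second after the job is handed in: Fan, heatsink, paste syringe and pad tin each rest in their own pocket: centre within 15 mm sideways and 4 mm in height, tilt under 0.12 rad, below 0.01 m/s; the syringe along its pocket within 0.3 rad, either way round. Flux syringe and flux tin within 30 mm of where they lay (z of fan_mid in the frame of fan_pocket_floor between 0.0085 and 0.0165 m and angle between each of fan_mid, heatsink_mid, paste_syringe_mid, pad_tin_mid's own z axis and vertical below 0.12 rad and horizontal distance between fan_mid and fan_pocket_floor below 0.015 m and linear speed of each of fan, heatsink, paste_syringe, pad_tin below 0.01 m/s and z of heatsink_mid in the frame of heatsink_pocket_floor between 0.006 and 0.014 m and horizontal distance between heatsink_mid and heatsink_pocket_floor below 0.015 m and z of paste_syringe_mid in the frame of syringe_pocket_floor between 0.0055 and 0.0135 m and horizontal distance between paste_syringe_mid and syringe_pocket_floor below 0.015 m and z of pad_tin_mid in the frame of tin_pocket_floor between 0.006 and 0.014 m and horizontal distance between pad_tin_mid and tin_pocket_floor below 0.015 m and angle between the y axis of paste_syringe_mid and the y axis of syringe_pocket_floor, either way round below 0.3 rad and distance of each of flux_syringe_mid, flux_tin_mid from where it was at the start of the episode below 0.03 m); the robot touches nothing.
It fails at once if the flux syringe was moved away (more than 30 mm) (distance of flux_syringe_mid from where it was at the start of the episode above 0.03 m).
It fails at once if the flux tin was moved away (more than 30 mm) (distance of flux_tin_mid from where it was at the start of the episode above 0.03 m).
It also fails if it takes over 112 s, if anything falls off the work surface, if the arm or the gripper's body presses on something with over 40 N, if the wrist force passes 120 N, or if a joint passes its speed limit or range.

## Working session

There is one attempt and no reset: what is moved stays moved. The work goes in short steps, Python scripts to look and compute and a tool call to move; the robot and the scene stay as the last step left them, time stands still between calls to the robot, and variables do not carry over. Pictures are saved under pics/ and viewed, at most 14 in all, crops included, and the job is handed in when it is done.

Besides the shell and the picture viewer there is one more tool, called after "Call:" as name(argument=value, ...) on one line, values as JSON. servo_tool: Moves the arm, as the interface text tells. Its arguments: {"type":"object","properties":{"motion":{"type":"array"},"grip":{"type":"number"},"squeeze":{"type":"number"}},"required":["motion"]}

```bash
mkdir -p pics; cat > h.py <<'E'
import numpy as np, cv2
from bench import bot, imaging, hand_in
from scipy.spatial.transform import Rotation as Rn
def cam(name):
    s=bot.sense(); p=imaging.read_camera(name)
    if name=="wrist":
        T=np.eye(4); T[:3,:3]=Rn.from_quat(s["orientation"]).as_matrix(); T[:3,3]=s["ee_pos"]
        W=T@np.array(p["T_tool_cam"]); p["Rwc"]=W[:3,:3]; p["o"]=W[:3,3]
    else:
        R=np.array(p["R"]); p["Rwc"]=R.T; p["o"]=-R.T@np.array(p["t"])
    return p
def ray(p,uv):
    d=p["Rwc"]@np.array([(uv[0]-p["cx"])/p["fx"],(uv[1]-p["cy"])/p["fy"],1]); return p["o"],d/np.linalg.norm(d)
def atz(p,uv,z):
    o,d=ray(p,uv); return o+d*(z-o[2])/d[2]
def proj(p,X):
    c=p["Rwc"].T@(np.array(X)-p["o"]); return [p["fx"]*c[0]/c[2]+p["cx"],p["fy"]*c[1]/c[2]+p["cy"]]
def tri(p,a,q,b):
    A=np.zeros((3,3));v=np.zeros(3)
    L=[ray(p,a),ray(q,b)]
    for o,d in L:
        M=np.eye(3)-np.outer(d,d);A+=M;v+=M@o
    X=np.linalg.solve(A,v); e=max(np.linalg.norm(np.cross(X-o,d)) for o,d in L)
    return X,e
def save(p,n): cv2.imwrite("pics/"+n+".png",p["frame"][:,:,::-1])
N=["fan_mid","heatsink_mid","paste_syringe_mid","pad_tin_mid","flux_syringe_mid","flux_tin_mid","fan_pocket_floor","heatsink_pocket_floor","tin_pocket_floor","syringe_pocket_floor"]
Z=dict(zip(N,[.0125,.01,.0095,.01,.0095,.01]+[.013]*4))
E
python3 - <<'E'
from h import *
np.set_printoptions(precision=3,suppress=True)
t=cam("top");s=cam("side");save(t,"top0");save(s,"side0")
print(t["o"],s["o"],bot.pinch_z)
for n in N:
    print(n)
    for nm,p in(("t",t),("s",s)):
        for r in imaging.landmark_of(p,n)[:4]: print("  ",nm,round(r["conf"],2),np.round(r["uv"],0),atz(p,r["uv"],Z[n]))
E
```

```text
[-0.452  0.222  1.842] [ 0.95  -0.373  1.347] 0.0187
fan_mid
   t 0.64 [265. 207.] [0.428 0.358 0.012]
   s 0.85 [361. 172.] [0.436 0.347 0.012]
heatsink_mid
   t 0.41 [302. 169.] [0.584 0.195 0.01 ]
   t 0.2 [452. 175.] [ 0.481 -0.403  0.01 ]
   s 0.56 [365. 231.] [0.597 0.192 0.01 ]
paste_syringe_mid
   t 0.63 [191. 232.] [0.361 0.647 0.01 ]
   t 0.58 [306. 203.] [0.429 0.193 0.01 ]
   t 0.38 [429. 219.] [ 0.302 -0.27   0.01 ]
   s 0.65 [330. 199.] [0.434 0.197 0.01 ]
   s 0.62 [401. 113.] [0.362 0.65  0.009]
   s 0.38 [197. 261.] [ 0.298 -0.255  0.01 ]
pad_tin_mid
   t 0.69 [347. 195.] [0.441 0.031 0.01 ]
flux_syringe_mid
   t 0.48 [264. 176.] [0.57  0.352 0.01 ]
   s 0.56 [393. 195.] [0.575 0.358 0.01 ]
flux_tin_mid
   t 0.6 [338. 166.] [0.576 0.046 0.01 ]
   s 0.48 [334. 257.] [0.59  0.056 0.01 ]
fan_pocket_floor
   t 0.76 [440. 150.] [ 0.597 -0.38   0.013]
   s 0.67 [222. 353.] [ 0.571 -0.376  0.013]
   s 0.3 [256. 312.] [ 0.55  -0.231  0.013]
heatsink_pocket_floor
   t 0.62 [408. 162.] [ 0.56  -0.239  0.013]
   s 0.55 [256. 312.] [ 0.551 -0.232  0.013]
tin_pocket_floor
   s 0.91 [197. 336.] [ 0.484 -0.398  0.013]
   s 0.54 [221. 353.] [ 0.569 -0.379  0.013]
syringe_pocket_floor
   s 0.76 [229. 294.] [ 0.454 -0.253  0.013]
```

View pics/top0.png

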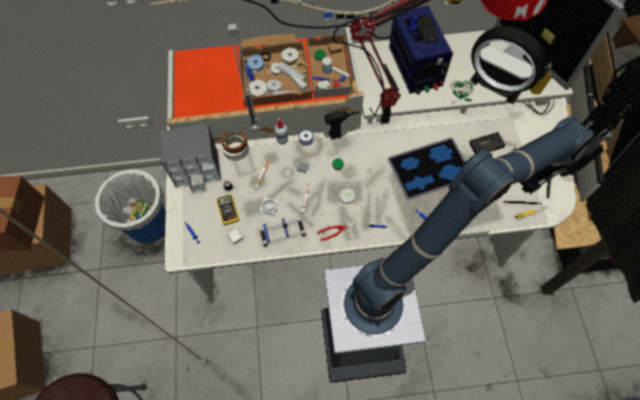

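View pics/side0.png

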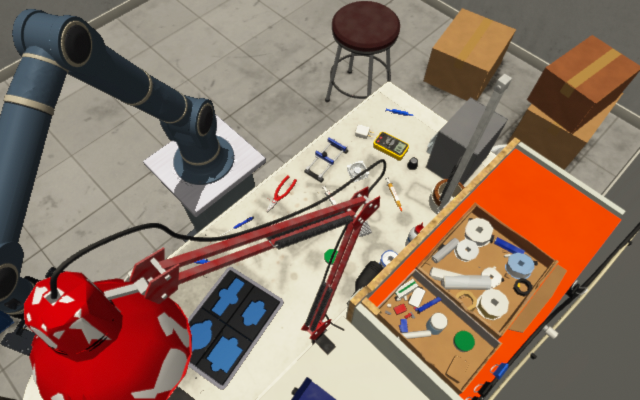

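The top view shows the tray with blue pockets at about (430,165), the fan at (268,207), the heatsink at (302,167), the white tin at (347,195), and the green flux tin at (338,164). The clear-bodied syringe is at (306,200). The blue syringes at (191,232), (377,226) and (425,217) are look-alikes. The side view shows the lamp arm passing over part of the desk, with its elbow at about (370,205) in this view.

```bash
cat >> h.py <<'E'
def down(yaw): # tool z down, tool x at yaw
    c,s=np.cos(yaw),np.sin(yaw); return np.array([[c,s,0],[s,-c,0],[0,0,-1]])
def goto(pos,yaw,fr=None):
    """numbers for the move call to pose; fr=(pos,yaw) commanded start, else measured"""
    s=bot.sense()
    R0=Rn.from_quat(s["orientation"]).as_matrix() if fr is None else down(fr[1]); p0=np.array(s["ee_pos"] if fr is None else fr[0])
    print(np.round(R0.T@(np.array(pos)-p0)*100,2), np.round(Rn.from_matrix(R0.T@down(yaw)).as_rotvec(),3))
E
python3 - <<'E'
from h import *
np.set_printoptions(precision=3,suppress=True)
s=bot.sense();R=Rn.from_quat(s["orientation"]).as_matrix();print(R,s["ee_pos"],s["finger_gap"])
t=cam("top");sd=cam("side");w=cam("wrist");print(np.array(w["T_tool_cam"]),w["fx"],w["cx"])
print("elbow",tri(t,(365,25),sd,(372,205)),"foot",tri(t,(385,102),sd,(318,335)), "shade", tri(t,(520,5),sd,(100,320)))
print("yaw",np.arctan2(R[1,0],R[0,0]))
goto([0.46,-0.33,0.42],np.arctan2(R[1,0],R[0,0]))
E
```

```text
[[ 0.897  0.442  0.   ]
 [ 0.442 -0.897 -0.   ]
 [ 0.     0.    -1.   ]] [ 0.298 -0.606  0.223] 0.08695917448968744
[[ 0.001 -0.956 -0.295  0.08 ]
 [ 1.     0.     0.001 -0.   ]
 [-0.001 -0.295  0.956 -0.161]
 [ 0.     0.     0.     1.   ]] 316.6859806396535 322.24289702175275
elbow (array([ 0.731, -0.036,  0.631]), np.float64(0.012380160821736617)) foot (array([ 0.754, -0.169,  0.165]), np.float64(0.006997186981793148)) shade (array([ 0.63 , -0.469,  0.745]), np.float64(0.007530439884657117))
yaw 0.4577835665758949
[ 26.67 -17.57 -19.74] [ 0. -0.  0.]
```

Call:
servo_tool(motion=[6,-4,-8,0,0,0,26.7,-17.6,-8,0,0,0,26.7,-17.6,-8,0,0,0,26.7,-17.6,-8,0,0,0,26.7,-17.6,-8,0,0,0,26.7,-17.6,-8,0,0,0,26.7,-17.6,-8,0,0,0,26.7,-17.6,-8,0,0,0,26.7,-17.6,-8,0,0,0,26.7,-17.6,-8,0,0,0,26.7,-17.6,-8,0,0,0], grip=1)

```text
t: 2.17
ee_pos: [0.4598, -0.33, 0.3026]
orientation: [0.974, 0.227, -0.0, 0.0]
force: [-0.5, -0.3, -0.5]
finger_gap: 0.0871
grip_force: 0.0
```

```bash
python3 - <<'E'
from h import *
np.set_printoptions(precision=4,suppress=True)
w=cam("wrist");save(w,"w1");print(bot.sense()["ee_pos"],bot.sense()["t"])
for n in N[6:]:
    for r in imaging.landmark_of(w,n)[:2]: print(n,round(r["conf"],2),np.round(r["uv"],0),atz(w,r["uv"],.013))
E
```

```text
[ 0.459  -0.3311  0.3023] 2.2167
fan_pocket_floor 0.85 [392. 100.] [ 0.5773 -0.3771  0.013 ]
heatsink_pocket_floor 0.81 [290.  76.] [ 0.5444 -0.2402  0.013 ]
syringe_pocket_floor 0.82 [275. 146.] [ 0.4514 -0.2607  0.013 ]
```

View pics/w1.png

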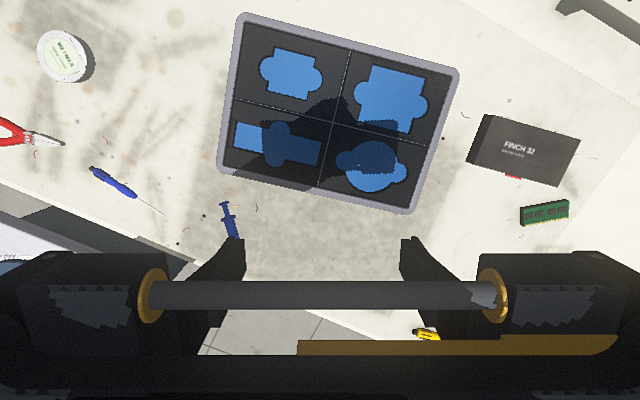

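```bash
cat >> h.py <<'E'
def pocket(kind):
    sq=lambda a,b:np.array([[-a,-b],[a,-b],[a,b],[-a,b]])
    th=np.linspace(0,2*np.pi,40); disc=lambda x,y,r:np.c_[x+r*np.cos(th),y+r*np.sin(th)]
    return {"fan":[sq(.037,.037),disc(0,.037,.015),disc(0,-.037,.015)],"hs":[sq(.027,.027),disc(0,.027,.015),disc(0,-.027,.015)],
     "tin":[disc(0,0,.038),disc(0,.038,.015),disc(0,-.038,.015)],"syr":[sq(.018,.06),disc(.018,0,.015),disc(-.018,0,.015)]}[kind]
SG={"fan":(1,-1),"hs":(1,1),"tin":(-1,-1),"syr":(-1,1)}
def centre(q,k):
    c,s=np.cos(q[2]),np.sin(q[2]); l=np.array([SG[k][0]*q[3],SG[k][1]*q[4]])/2
    return np.array([q[0]+c*l[0]-s*l[1],q[1]+s*l[0]+c*l[1]])
def render(w,q):
    M=np.zeros((400,640),np.uint8);c,s=np.cos(q[2]),np.sin(q[2])
    for k in SG:
        C=centre(q,k); P=[]
        for z in(q[5],q[5]+.009):
            m=np.zeros((400,640),np.uint8)
            for poly in pocket(k):
                pts=np.array([proj(w,[C[0]+c*a-s*b,C[1]+s*a+c*b,z]) for a,b in poly]); cv2.fillPoly(m,[np.int32(np.round(pts*16))],1,shift=4)
            P.append(m)
        M|=P[0]&P[1]
    return M
E
python3 - <<'E'
from h import *
from scipy.optimize import minimize
np.set_printoptions(precision=4,suppress=True)
w=cam("wrist");hsv=cv2.cvtColor(w["frame"],cv2.COLOR_RGB2HSV)
B=((hsv[...,0]>95)&(hsv[...,0]<120)&(hsv[...,1]>120)&(hsv[...,2]>45)).astype(np.uint8)
R=np.zeros_like(B);cv2.fillPoly(R,[np.array([[240,15],[458,70],[410,212],[218,170]])],1);B&=R
f=lambda q:1-(render(w,q)&B).sum()/max(1,(render(w,q)|B).sum())
q0=np.array([.514,-.318,.237,.097,.141,.013])
sim=np.vstack([q0]+[q0+d for d in np.diag([.006,.006,.04,.004,.004,.006])])
r=minimize(f,q0,method="Nelder-Mead",options=dict(initial_simplex=sim,maxfev=500,xatol=1e-5,fatol=1e-5))
print(r.x,r.fun)
for k in SG:print(k,centre(r.x,k))
np.save("q.npy",r.x)
goto([.44,.15,.26],.3)
E
```

```text
[ 0.5162 -0.318   0.2222  0.0935  0.1371  0.0127] 0.029977426636568882
fan [ 0.5769 -0.3746]
hs [ 0.5467 -0.2409]
tin [ 0.4857 -0.3952]
syr [ 0.4555 -0.2614]
[ 19.42 -44.03   4.23] [-0.     0.     0.155]
```

Call:
servo_tool(motion=[19.4,-44,4.2,0,0,0.155,19.4,-44,4.2,0,0,0.155,19.4,-44,4.2,0,0,0.155,19.4,-44,4.2,0,0,0.155,19.4,-44,4.2,0,0,0.155,19.4,-44,4.2,0,0,0.155,19.4,-44,4.2,0,0,0.155,19.4,-44,4.2,0,0,0.155,19.4,-44,4.2,0,0,0.155,19.4,-44,4.2,0,0,0.155,19.4,-44,4.2,0,0,0.155,19.4,-44,4.2,0,0,0.155,19.4,-44,4.2,0,0,0.155,19.4,-44,4.2,0,0,0.155,19.4,-44,4.2,0,0,0.155,19.4,-44,4.2,0,0,0.155])

```text
t: 3.8
ee_pos: [0.4401, 0.1489, 0.2605]
orientation: [0.989, 0.149, -0.0, 0.0]
force: [-0.9, 0.5, -0.5]
finger_gap: 0.0871
grip_force: 0.0
```

```bash
python3 - <<'E'
from h import *
np.set_printoptions(precision=4,suppress=True)
w=cam("wrist");save(w,"w2");print(bot.sense()["ee_pos"],bot.sense()["t"])
for n in N[:6]:
    for r in imaging.landmark_of(w,n)[:3]: print(n,round(r["conf"],2),np.round(r["uv"],0),atz(w,r["uv"],Z[n]))
    for r in imaging.outline_of(w,n)[:3]:
        m=r["pixels"].astype(np.uint8); c=cv2.findContours(m,0,1)[0]; c=max(c,key=cv2.contourArea)[:,0]
        P=np.array([atz(w,p,Z[n])[:2] for p in c])*1000
        b=cv2.minAreaRect(P.astype(np.float32)); print("   out",round(r["conf"],2),np.round(r["uv"],0),np.round(np.array(b[0]),1),np.round(b[1],1),round(b[2],1))
E
```

```text
[0.4401 0.149  0.2605] 3.85
   out 0.96 [175. 137.] [423.  340.8] [66.4 69.1] 66.0
heatsink_mid 0.95 [323.  39.] [0.5861 0.1927 0.01  ]
   out 0.84 [322.  40.] [586.4 192.2] [40.1 43.9] 63.9
paste_syringe_mid 0.97 [288. 161.] [0.4343 0.1943 0.0095]
   out 0.84 [283. 160.] [431.7 196.5] [ 21.  107.8] 69.5
pad_tin_mid 0.55 [401. 197.] [0.4325 0.034  0.01  ]
   out 0.77 [404. 198.] [435.1  31.1] [66.4 62.3] 46.2
flux_syringe_mid 0.57 [180.   7.] [0.5695 0.3593 0.0095]
   out 0.86 [166.  23.] [547.2 372.6] [24.1 82. ] 57.4
flux_tin_mid 0.77 [435.  82.] [0.5809 0.0482 0.01  ]
   out 0.97 [437.  79.] [582.6  48.9] [49.  54.2] 17.2
```

View pics/w2.png

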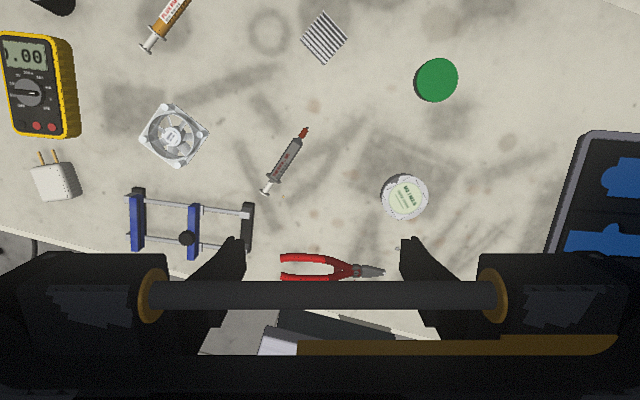

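The wrist view shows the fan at (175,137), the grey paste syringe at (285,160) with its red nozzle at upper right, the heatsink at (323,39), the white tin at (404,198), and the green tin at (437,80). The amber syringe is at (165,22). All of these agree with the networks.

```bash
cat >> h.py <<'E'
def inspect(n,old,save_as=None):
    """second view of n: rect at mid height, landmark, triangulation with an earlier (o,d)"""
    w=cam("wrist")
    if save_as: save(w,save_as)
    L=imaging.landmark_of(w,n);print("t",round(bot.sense()["t"],2),np.round(bot.sense()["ee_pos"],4))
    for r in L[:2]: print("lm",round(r["conf"],2),np.round(r["uv"]),np.round(atz(w,r["uv"],Z[n]),4))
    for r in imaging.outline_of(w,n)[:1]:
        m=r["pixels"].astype(np.uint8); c=max(cv2.findContours(m,0,1)[0],key=cv2.contourArea)[:,0]
        for z in (Z[n],2*Z[n]):
            P=np.array([atz(w,p,z)[:2] for p in c])*1000
            b=cv2.minAreaRect(P.astype(np.float32)); print("out z",z,round(r["conf"],2),np.round(b[0],1),np.round(b[1],1),round(b[2],1))
    if L and old:
        p=dict(w,o=np.array(old[0]),Rwc=Rn.from_quat(old[1]).as_matrix()); X,e=tri(p,old[2],w,L[0]["uv"]);print("tri",np.round(X,4),round(e,4))
    return w
E
python3 - <<'E'
from h import *
w=cam("wrist"); print(w["o"].tolist(), Rn.from_matrix(w["Rwc"]).as_quat().tolist())
goto([.433,.195,.13],-.358)
E
```

```text
[0.5161044679048353, 0.17504929029464694, 0.4213882424005097] [0.7968870189478443, -0.5854710950623472, -0.08779451911785038, 0.1203611161953036]
[ 0.68 -4.41 13.05] [ 0.    -0.     0.661]
```

Call:
servo_tool(motion=[0.7,-4.4,13,0,0,0.66,0.7,-4.4,13,0,0,0.66,0.7,-4.4,13,0,0,0.66,0.7,-4.4,13,0,0,0.66,0.7,-4.4,13,0,0,0.66,0.7,-4.4,13,0,0,0.66,0.7,-4.4,13,0,0,0.66,0.7,-4.4,13,0,0,0.66], grip=0.6)

```text
t: 5.17
ee_pos: [0.4333, 0.1951, 0.1306]
orientation: [0.984, -0.177, 0.0, 0.0]
force: [0.8, -0.3, 0.6]
finger_gap: 0.0528
grip_force: 0.0
```

```bash
python3 - <<'E'
from h import *
O=[0.5161,0.17505,0.42139];Q=[0.796887,-0.585471,-0.087795,0.120361]
w=inspect("paste_syringe_mid",(O,Q,(288,161)),"w3")
goto([.433,.195,.004],-.358)
E
```

```text
t 5.27 [0.4334 0.195  0.1308]
lm 0.79 [321. 195.] [0.4333 0.1959 0.0095]
out z 0.0095 0.69 [431.2 197.6] [ 20. 109.] 69.0
out z 0.019 0.69 [433.8 196.6] [ 19.3 105.3] 69.0
tri [0.4359 0.1953 0.0185] 0.0003
[-0.05  0.02 12.68] [-0.    -0.001  0.002]
```

View pics/w3.png

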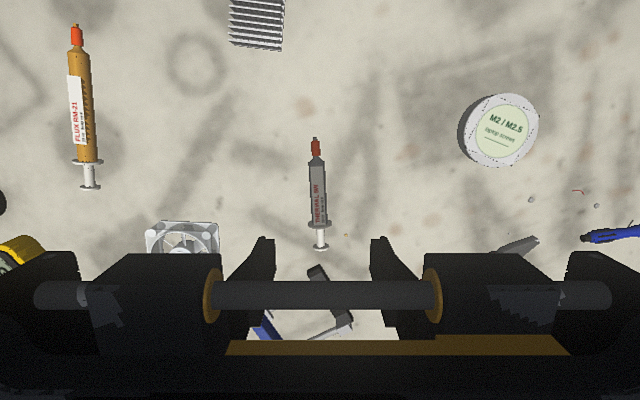

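The syringe lies centred between the fingers at (318,195), along the tool's x, with the height and size as expected. The amber flux syringe is clear of it at (82,110). The white tin at (500,130) has a screws label, so I'll check it up close before taking it.

Call:
servo_tool(motion=[0,0,4,0,0,0,0,0,8,0,0,0,0,0,11,0,0,0,0,0,12.8,0,0,0,0,0,12.8,0,0,0,0,0,12.8,0,0,0])

```text
t: 5.82
ee_pos: [0.4333, 0.1951, 0.0023]
orientation: [0.984, -0.177, -0.0, 0.0]
force: [-0.2, 0.1, 0.6]
finger_gap: 0.0526
grip_force: 0.0
```

Call:
servo_tool(motion=[0,0,0,0,0,0,0,0,0,0,0,0,0,0,0,0,0,0,0,0,0,0,0,0,0,0,0,0,0,0,0,0,0,0,0,0,0,0,0,0,0,0,0,0,0,0,0,0], grip=0, squeeze=15)

```text
t: 6.48
ee_pos: [0.4334, 0.195, 0.0027]
orientation: [0.984, -0.178, 0.0, -0.0]
force: [0.2, -0.1, 1.6]
finger_gap: 0.0161
grip_force: 15.0
```

Call:
servo_tool(motion=[0,0,-4,0,0,0,0,0,-8,0,0,0,0,0,-12,0,0,0,0,0,-12,0,0,0])

```text
t: 6.82
ee_pos: [0.4375, 0.1974, 0.1293]
orientation: [0.984, -0.178, 0.006, -0.004]
force: [0.9, 0.9, -0.9]
finger_gap: 0.0158
grip_force: 15.0
```

```bash
python3 - <<'E'
from h import *
q=np.load("q.npy");goto([*centre(q,"syr"),.12],q[2]-np.pi/2)
goto([*centre(q,"syr"),.12],q[2]+np.pi/2)
print(bot.sense()["joints"])
E
```

```text
[17.73 42.37  0.69] [-0.014 -0.004  0.991]
[17.73 42.37  0.69] [ 0.005 -0.016 -2.15 ]
[-0.2663864   0.27724016 -0.28860143  2.07914618  0.1124792   0.78567623
 -2.55117478]
```

Call:
servo_tool(motion=[17.7,42.4,0,0,0,-2.15,17.7,42.4,0,0,0,-2.15,17.7,42.4,0,0,0,-2.15,17.7,42.4,0,0,0,-2.15,17.7,42.4,0,0,0,-2.15,17.7,42.4,0,0,0,-2.15,17.7,42.4,0,0,0,-2.15,17.7,42.4,0,0,0,-2.15,17.7,42.4,0,0,0,-2.15,17.7,42.4,0,0,0,-2.15,17.7,42.4,0,0,0,-2.15,17.7,42.4,0,0,0,-2.15,17.7,42.4,0,0,0,-2.15,17.7,42.4,0,0,0,-2.15,17.7,42.4,0,0,0,-2.15,17.7,42.4,0,0,0,-2.15,17.7,42.4,0,0,0,-2.15,17.7,42.4,0,0,0,-2.15,17.7,42.4,0,0,0,-2.15,17.7,42.4,0,0,0,-2.15])

```text
t: 8.48
ee_pos: [0.4504, -0.2642, 0.1223]
orientation: [0.624, 0.781, 0.0, -0.0]
force: [0.2, -1.0, 0.2]
finger_gap: 0.0156
grip_force: 15.0
```

```bash
python3 - <<'E'
from h import *
q=np.load("q.npy");goto([*centre(q,"syr"),.0155],q[2]+np.pi/2)
print(bot.sense()["joints"],bot.sense()["ee_pos"])
w=cam("wrist");save(w,"w4")
for n in N[2:3]+N[6:]:
    for r in imaging.landmark_of(w,n)[:1]: print(n,round(r["conf"],2),np.round(r["uv"],0),atz(w,r["uv"],.013))
for r in imaging.landmark_of(w,N[2])[:1]: print(atz(w,r["uv"],bot.sense()["ee_pos"][2]+.007))
E
```

```text
[ 0.15  0.56 10.68] [-0.    -0.001  0.001]
[ 0.83955386  0.38212523 -0.48257575  1.97538176  0.23438402  0.83860687
  0.45199419] [ 0.4503971  -0.26420835  0.12225621]
paste_syringe_mid 0.65 [322. 257.] [ 0.46223123 -0.31993569  0.013     ]
heatsink_pocket_floor 0.7 [432. 198.] [ 0.54476048 -0.24156103  0.013     ]
tin_pocket_floor 0.85 [324. 326.] [ 0.48101898 -0.3954876   0.013     ]
syringe_pocket_floor 0.7 [328. 198.] [ 0.45383868 -0.26231674  0.013     ]
[ 0.44910326 -0.26185813  0.12958711]
```

View pics/w4.png

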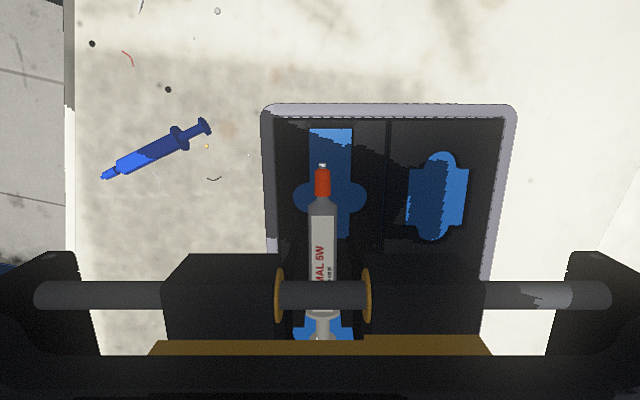

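The syringe hangs straight along the tool at (322,240), over its pocket at (328,198). A shift of about 5 mm in tool y centres it.

Call:
servo_tool(motion=[0.1,0.5,3,0,0,0,0.1,0.5,6.5,0,0,0,0.1,0.5,9,0,0,0,0.1,0.5,10,0,0,0,0.1,0.5,10.6,0,0,0,0.1,0.5,10.6,0,0,0,0.1,0.5,10.6,0,0,0])

```text
t: 9.42
ee_pos: [0.4565, -0.2624, 0.0174]
orientation: [0.624, 0.781, 0.0, 0.001]
force: [-0.4, 0.5, -0.7]
finger_gap: 0.0159
grip_force: 15.0
```

Call:
servo_tool(motion=[0,0,0,0,0,0,0,0,0,0,0,0,0,0,0,0,0,0,0,0,0,0,0,0,0,0,-2,0,0,0,0,0,-5,0,0,0,0,0,-9,0,0,0,0,0,-12,0,0,0], grip=0.36)

```text
t: 10.08
ee_pos: [0.4559, -0.2621, 0.139]
orientation: [0.624, 0.781, 0.0, 0.001]
force: [0.8, -0.0, -0.5]
finger_gap: 0.0311
grip_force: 0.0
```

```bash
python3 - <<'E'
from h import *
w=inspect(N[2],None,"w5")
q=np.load("q.npy");print(centre(q,"syr"))
goto([.436,.032,.16],1.2)
E
```

```text
t 10.18 [ 0.459  -0.2636  0.142 ]
lm 0.72 [152. 152.] [ 0.295  -0.2586  0.0095]
lm 0.55 [321. 198.] [ 0.4555 -0.2679  0.0095]
out z 0.0095 0.64 [ 296.9 -254.9] [110.4  21.9] 34.4
out z 0.019 0.64 [ 301.5 -252.5] [106.8  21.2] 34.4
[ 0.45551441 -0.2614457 ]
[29.24  4.44 -2.18] [0.006 0.003 0.592]
```

Call:
servo_tool(motion=[29.2,4.4,-2,0,0,0.59,29.2,4.4,-2,0,0,0.59,29.2,4.4,-2,0,0,0.59,29.2,4.4,-2,0,0,0.59,29.2,4.4,-2,0,0,0.59,29.2,4.4,-2,0,0,0.59,29.2,4.4,-2,0,0,0.59,29.2,4.4,-2,0,0,0.59,29.2,4.4,-2,0,0,0.59,29.2,4.4,-2,0,0,0.59,29.2,4.4,-2,0,0,0.59], grip=1)

```text
t: 11.15
ee_pos: [0.4335, 0.0309, 0.1557]
orientation: [0.825, 0.565, -0.001, -0.0]
force: [-0.4, -0.5, -0.4]
finger_gap: 0.0862
grip_force: 0.0
```

```bash
python3 - <<'E'
from h import *
O=[0.5161,0.17505,0.42139];Q=[0.796887,-0.585471,-0.087795,0.120361]
w=inspect("pad_tin_mid",(O,Q,(404,198)),"w6")
print(bot.sense()["joints"])
E
```

```text
t 11.25 [0.4338 0.0306 0.1559]
lm 0.91 [323. 188.] [0.4336 0.0306 0.01  ]
out z 0.01 0.66 [434.8  30.7] [63.3 63.4] 24.2
out z 0.02 0.66 [435.7  33.2] [61.2 61.3] 24.2
tri [0.4327 0.0306 0.007 ] 0.0009
[ 0.33040007  0.2027527  -0.55659107  2.12378064  0.14209359  0.85103089
 -0.68220462]
```

View pics/w6.png

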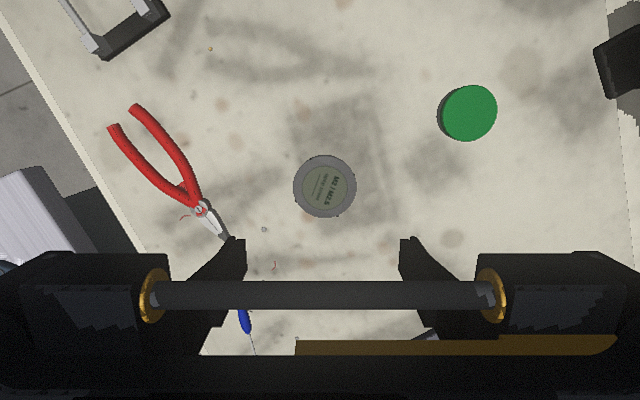

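The white tin at (324,187) measures 62 mm at the right height and is the only large white one, so it is the pad tin. The pliers' nose at about (225,235) lies near the left finger, so I'll pick a grip direction that clears it.

```bash
python3 - <<'E'
from h import *
np.set_printoptions(precision=3,suppress=True)
w=cam("wrist")
for u in [(228,240),(200,208),(165,213),(135,104),(112,125),(250,355),(240,310)]: print(u,atz(w,u,.008)-[.4345,.031,0])
for y in (.4,.6,.9,1.2):
    print(y,"finger offsets +-",np.round(.052*np.array([np.sin(y),-np.cos(y)]),3)); goto([.4345,.031,.0035],y)
E
```

```text
(228, 240) [-0.116 -0.018  0.008]
(200, 208) [-0.126  0.025  0.008]
(165, 213) [-0.163  0.033  0.008]
(135, 104) [-0.135  0.138  0.008]
(112, 125) [-0.166  0.129  0.008]
(250, 355) [-0.158 -0.163  0.008]
(240, 310) [-0.141 -0.101  0.008]
0.4 finger offsets +- [ 0.02  -0.048]
[ 0.03  0.06 15.27] [-0.     0.001  0.8  ]
0.6 finger offsets +- [ 0.029 -0.043]
[ 0.03  0.06 15.27] [-0.     0.001  0.6  ]
0.9 finger offsets +- [ 0.041 -0.032]
[ 0.03  0.06 15.27] [-0.001  0.001  0.3  ]
1.2 finger offsets +- [ 0.048 -0.019]
[ 0.03  0.06 15.27] [-0.001  0.001 -0.   ]
```

Call:
servo_tool(motion=[0,0,4,0,0,0,0,0,8,0,0,0,0,0,12,0,0,0,0,0,14,0,0,0,0,0,15.2,0,0,0,0,0,15.2,0,0,0,0,0,15.2,0,0,0])

```text
t: 11.93
ee_pos: [0.434, 0.0319, 0.0042]
orientation: [0.825, 0.565, -0.001, -0.0]
force: [-0.5, -0.1, -0.1]
finger_gap: 0.0873
grip_force: 0.0
```

Call:
servo_tool(motion=[0,0,0,0,0,0,0,0,0,0,0,0,0,0,0,0,0,0,0,0,0,0,0,0,0,0,0,0,0,0,0,0,0,0,0,0], grip=0, squeeze=20)

```text
t: 12.43
ee_pos: [0.4346, 0.0323, 0.0051]
orientation: [0.825, 0.566, 0.0, 0.0]
force: [-0.4, -0.1, 5.4]
finger_gap: 0.0617
grip_force: 20.0
```

Call:
servo_tool(motion=[0,0,-4,0,0,0,0,0,-8,0,0,0,0,0,-12,0,0,0,0,0,-12,0,0,0])

```text
t: 12.77
ee_pos: [0.4387, 0.0335, 0.1308]
orientation: [0.825, 0.566, 0.006, 0.004]
force: [2.0, 0.1, -0.8]
finger_gap: 0.0617
grip_force: 20.0
```

```bash
python3 - <<'E'
from h import *
q=np.load("q.npy");goto([*centre(q,"tin"),.12],q[2])
E
```

```text
[-38.31  19.8    1.13] [ 0.009 -0.011  0.981]
```

Call:
servo_tool(motion=[-38.3,19.8,0,0,0,0.98,-38.3,19.8,0,0,0,0.98,-38.3,19.8,0,0,0,0.98,-38.3,19.8,0,0,0,0.98,-38.3,19.8,0,0,0,0.98,-38.3,19.8,0,0,0,0.98,-38.3,19.8,0,0,0,0.98,-38.3,19.8,0,0,0,0.98,-38.3,19.8,0,0,0,0.98,-38.3,19.8,0,0,0,0.98,-38.3,19.8,0,0,0,0.98,-38.3,19.8,0,0,0,0.98,-38.3,19.8,0,0,0,0.98,-38.3,19.8,0,0,0,0.98,-38.3,19.8,0,0,0,0.98])

```text
t: 14.02
ee_pos: [0.4814, -0.3939, 0.1245]
orientation: [0.994, 0.113, -0.0, -0.001]
force: [0.6, -0.1, -0.4]
finger_gap: 0.0615
grip_force: 20.0
```

```bash
python3 - <<'E'
from h import *
q=np.load("q.npy");goto([*centre(q,"tin"),.0175],q[2]);print(bot.sense()["ee_pos"],bot.sense()["joints"])
w=cam("wrist");save(w,"w7")
for n in N[3:4]+N[6:]:
    for r in imaging.landmark_of(w,n)[:1]: print(n,round(r["conf"],2),np.round(r["uv"],0),atz(w,r["uv"],.013))
E
```

```text
[ 0.39  0.24 10.7 ] [-0.001 -0.     0.004]
[ 0.48142256 -0.39386235  0.12446348] [ 0.7518264   0.48750321 -0.18129635  1.75453036  0.10597592  0.91004204
 -0.81909251]
pad_tin_mid 0.46 [321. 193.] [ 0.48513141 -0.39184826  0.013     ]
fan_pocket_floor 0.75 [322. 255.] [ 0.42553166 -0.40667528  0.013     ]
heatsink_pocket_floor 0.76 [154.  80.] [ 0.54667702 -0.23956822  0.013     ]
tin_pocket_floor 0.93 [322. 193.] [ 0.48507087 -0.39323612  0.013     ]
syringe_pocket_floor 0.61 [169. 195.] [ 0.45246866 -0.25964018  0.013     ]
```

View pics/w7.png

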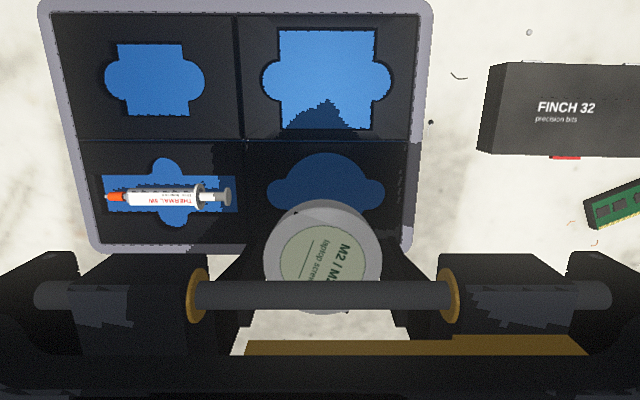

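The paste syringe lies in its pocket at (168,197). The tin at (322,257) is held level just short of its pocket at (325,190), and the offset is small.

Call:
servo_tool(motion=[0.4,0.2,3,0,0,0,0.4,0.2,6.5,0,0,0,0.4,0.2,9,0,0,0,0.4,0.2,10,0,0,0,0.4,0.2,10.6,0,0,0,0.4,0.2,10.6,0,0,0,0.4,0.2,10.6,0,0,0])

```text
t: 14.9
ee_pos: [0.4864, -0.3978, 0.0197]
orientation: [0.994, 0.111, 0.001, 0.001]
force: [-0.5, 0.1, -1.0]
finger_gap: 0.0615
grip_force: 20.0
```

Call:
servo_tool(motion=[0,0,0,0,0,0,0,0,0,0,0,0,0,0,0,0,0,0,0,0,0,0,0,0,0,0,-2,0,0,0,0,0,-5,0,0,0,0,0,-9,0,0,0,0,0,-14,0,0,0], grip=0.83)

```text
t: 15.57
ee_pos: [0.4845, -0.3967, 0.1508]
orientation: [0.994, 0.111, -0.001, -0.001]
force: [1.5, -1.0, 0.2]
finger_gap: 0.0721
grip_force: 0.0
```

```bash
python3 - <<'E'
from h import *
w=inspect(N[3],None)
goto([.56,.193,.16],1.1)
goto([.56,.193,.16],.47)
goto([.56,.193,.16],2.04)
E
```

```text
t 15.67 [ 0.4896 -0.4002  0.1583]
lm 0.77 [324. 191.] [ 0.4827 -0.3986  0.01  ]
out z 0.01 0.97 [ 481.1 -399.6] [66.6 64.5] 12.8
out z 0.02 0.97 [ 483.8 -399. ] [64.4 62.3] 12.8
[ 20.12 -56.13  -0.8 ] [ 0.009 -0.002 -0.877]
[ 20.12 -56.13  -0.8 ] [ 0.008 -0.005 -0.247]
[ 20.12 -56.13  -0.8 ] [ 0.01   0.002 -1.817]
```

Call:
servo_tool(motion=[22.8,-55.2,0,0,0,-0.89,22.8,-55.2,0,0,0,-0.89,22.8,-55.2,0,0,0,-0.89,22.8,-55.2,0,0,0,-0.89,22.8,-55.2,0,0,0,-0.89,22.8,-55.2,0,0,0,-0.89,22.8,-55.2,0,0,0,-0.89,22.8,-55.2,0,0,0,-0.89,22.8,-55.2,0,0,0,-0.89,22.8,-55.2,0,0,0,-0.89,22.8,-55.2,0,0,0,-0.89,22.8,-55.2,0,0,0,-0.89,22.8,-55.2,0,0,0,-0.89,22.8,-55.2,0,0,0,-0.89,22.8,-55.2,0,0,0,-0.89,22.8,-55.2,0,0,0,-0.89,22.8,-55.2,0,0,0,-0.89,22.8,-55.2,0,0,0,-0.89], grip=0.83)

```text
t: 17.22
ee_pos: [0.5855, 0.1891, 0.1491]
orientation: [0.85, 0.527, -0.001, 0.0]
force: [0.4, -0.2, -0.2]
finger_gap: 0.0723
grip_force: 0.0
```

```bash
python3 - <<'E'
from h import *
O=[0.5161,0.17505,0.42139];Q=[0.796887,-0.585471,-0.087795,0.120361]
w=inspect(N[1],(O,Q,(323,39)),"w8")
goto([.5865,.1925,.004],1.115)
for n in N[4:6]:
    for r in imaging.landmark_of(w,n)[:1]: print(n,round(r["conf"],2),np.round(r["uv"],0),atz(w,r["uv"],.01))
E
```

```text
t 17.32 [0.5858 0.1887 0.1497]
out z 0.01 0.85 [587.9 194.5] [42.2 40.5] 63.1
out z 0.02 0.85 [589.  196.7] [40.8 39.1] 63.1
[ 0.36 -0.11 14.59] [ 0.     0.001 -0.005]
flux_syringe_mid 0.93 [222.  21.] [0.57376267 0.35838912 0.01      ]
flux_tin_mid 0.78 [378. 298.] [0.58429331 0.05192473 0.01      ]
```

View pics/w8.png

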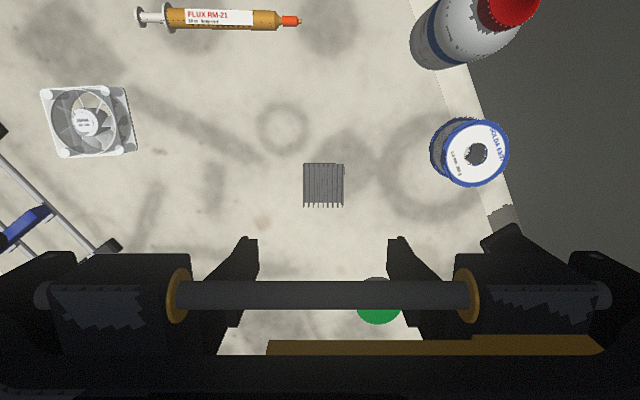

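The heatsink is at (323,185), square to the fingers, and the spool at (470,152) and the green tin at (378,300) are clear of them.

Call:
servo_tool(motion=[0.5,-0.1,4,0,0,0,0.5,-0.1,8,0,0,0,0.5,-0.1,12,0,0,0,0.5,-0.1,13.6,0,0,0,0.5,-0.1,14.6,0,0,0,0.5,-0.1,14.6,0,0,0,0.5,-0.1,14.6,0,0,0])

```text
t: 18.05
ee_pos: [0.5879, 0.1965, 0.005]
orientation: [0.849, 0.528, 0.001, 0.0]
force: [0.1, -0.4, -0.1]
finger_gap: 0.0722
grip_force: 0.0
```

Call:
servo_tool(motion=[0,0,0,0,0,0,0,0,0,0,0,0,0,0,0,0,0,0,0,0,0,0,0,0,0,0,0,0,0,0,0,0,0,0,0,0,0,0,0,0,0,0], grip=0, squeeze=20)

```text
t: 18.63
ee_pos: [0.5874, 0.1964, 0.0046]
orientation: [0.849, 0.528, 0.0, 0.0]
force: [0.1, -1.2, 1.6]
finger_gap: 0.0398
grip_force: 20.0
```

Call:
servo_tool(motion=[0,0,-4,0,0,0,0,0,-8,0,0,0,0,0,-12,0,0,0,0,0,-12,0,0,0])

```text
t: 18.97
ee_pos: [0.5916, 0.1993, 0.1325]
orientation: [0.849, 0.528, 0.007, 0.001]
force: [1.6, 0.6, 0.7]
finger_gap: 0.0393
grip_force: 20.0
```

```bash
python3 - <<'E'
from h import *
q=np.load("q.npy");goto([*centre(q,"hs"),.12],q[2])
E
```

```text
[-41.47  15.42   0.95] [ 0.004 -0.015  0.891]
```

Call:
servo_tool(motion=[-41,15.7,0,0,0,0.89,-41,15.7,0,0,0,0.89,-41,15.7,0,0,0,0.89,-41,15.7,0,0,0,0.89,-41,15.7,0,0,0,0.89,-41,15.7,0,0,0,0.89,-41,15.7,0,0,0,0.89,-41,15.7,0,0,0,0.89,-41,15.7,0,0,0,0.89,-41,15.7,0,0,0,0.89,-41,15.7,0,0,0,0.89,-41,15.7,0,0,0,0.89,-41,15.7,0,0,0,0.89,-41,15.7,0,0,0,0.89,-41,15.7,0,0,0,0.89])

```text
t: 20.22
ee_pos: [0.547, -0.2386, 0.1241]
orientation: [0.994, 0.113, 0.0, -0.001]
force: [-0.0, -0.1, -0.4]
finger_gap: 0.0398
grip_force: 20.0
```

```bash
python3 - <<'E'
from h import *
q=np.load("q.npy");goto([*centre(q,"hs"),.018],q[2]);print(bot.sense()["ee_pos"],bot.sense()["finger_gap"])
w=cam("wrist");save(w,"w9")
for n in N[1:2]+N[6:]:
    for r in imaging.landmark_of(w,n)[:1]: print(n,round(r["conf"],2),np.round(r["uv"],0),atz(w,r["uv"],.013))
E
```

```text
[-0.08  0.22 10.61] [-0.001 -0.     0.004]
[ 0.54701258 -0.23861261  0.12408029] 0.03977034769058832
heatsink_mid 0.55 [319. 264.] [ 0.48136701 -0.25095843  0.013     ]
fan_pocket_floor 0.74 [480. 198.] [ 0.57786613 -0.37618276  0.013     ]
heatsink_pocket_floor 0.92 [326. 199.] [ 0.54663017 -0.24189114  0.013     ]
```

View pics/w9.png

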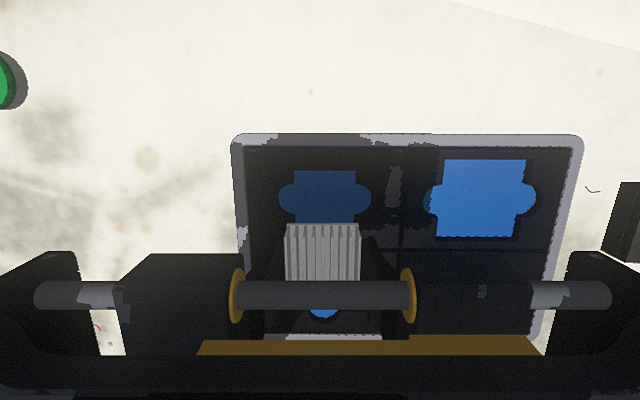

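The heatsink at (323,255) is held square and level, in line with its pocket at (325,197). Now to lower and release it.

Call:
servo_tool(motion=[0,0.25,3,0,0,0,0,0.25,6.5,0,0,0,0,0.25,9,0,0,0,0,0.25,10,0,0,0,0,0.25,10.6,0,0,0,0,0.25,10.6,0,0,0,0,0.25,10.6,0,0,0])

```text
t: 21.1
ee_pos: [0.5484, -0.2434, 0.0193]
orientation: [0.994, 0.111, 0.001, 0.001]
force: [-0.2, 0.2, -0.7]
finger_gap: 0.0393
grip_force: 20.0
```

Call:
servo_tool(motion=[0,0,0,0,0,0,0,0,0,0,0,0,0,0,0,0,0,0,0,0,0,0,0,0,0,0,-2,0,0,0,0,0,-5,0,0,0,0,0,-9,0,0,0,0,0,-14,0,0,0], grip=0.57)

```text
t: 21.77
ee_pos: [0.5461, -0.2429, 0.1505]
orientation: [0.994, 0.111, -0.001, -0.001]
force: [1.6, -0.5, -0.8]
finger_gap: 0.0495
grip_force: 0.0
```

```bash
python3 - <<'E'
from h import *
w=inspect(N[1],None)
goto([.425,.345,.16],1.15)
E
```

```text
t 21.87 [ 0.552  -0.2448  0.1576]
lm 0.69 [324. 192.] [ 0.5435 -0.245   0.01  ]
out z 0.01 0.82 [ 542.7 -245.3] [43. 42.] 12.8
out z 0.02 0.82 [ 545.4 -244.6] [41.6 40.6] 12.8
[  0.85 -60.21  -0.89] [ 0.008 -0.004 -0.927]
```

Call:
servo_tool(motion=[0.8,-60.2,0,0,0,-0.93,0.8,-60.2,0,0,0,-0.93,0.8,-60.2,0,0,0,-0.93,0.8,-60.2,0,0,0,-0.93,0.8,-60.2,0,0,0,-0.93,0.8,-60.2,0,0,0,-0.93,0.8,-60.2,0,0,0,-0.93,0.8,-60.2,0,0,0,-0.93,0.8,-60.2,0,0,0,-0.93,0.8,-60.2,0,0,0,-0.93,0.8,-60.2,0,0,0,-0.93,0.8,-60.2,0,0,0,-0.93,0.8,-60.2,0,0,0,-0.93,0.8,-60.2,0,0,0,-0.93,0.8,-60.2,0,0,0,-0.93,0.8,-60.2,0,0,0,-0.93,0.8,-60.2,0,0,0,-0.93,0.8,-60.2,0,0,0,-0.93], grip=0.92)

```text
t: 23.42
ee_pos: [0.4219, 0.344, 0.1487]
orientation: [0.839, 0.545, -0.001, 0.001]
force: [-0.7, 0.4, -0.2]
finger_gap: 0.0802
grip_force: 0.0
```

```bash
python3 - <<'E'
from h import *
O=[0.5161,0.17505,0.42139];Q=[0.796887,-0.585471,-0.087795,0.120361]
w=inspect(N[0],(O,Q,(174,136)),"w10")
print(bot.sense()["joints"])
goto([.425,.345,.004],1.15)
for u in [(100,200),(210,235),(440,240)]: print(atz(w,u,.02))
E
```

```text
t 23.52 [0.4226 0.3436 0.1492]
lm 0.56 [327. 192.] [0.4245 0.3403 0.0125]
tri [0.4241 0.3411 0.0162] 0.0008
[-0.26650642  0.408424   -0.62753061  1.89448933  0.29553779  0.93275771
 -1.45430594]
[ 0.23  0.16 14.54] [0.    0.001 0.   ]
[0.2238127  0.42344226 0.02      ]
[0.30174186 0.34915368 0.02      ]
[0.50816345 0.25157316 0.02      ]
```

View pics/w10.png

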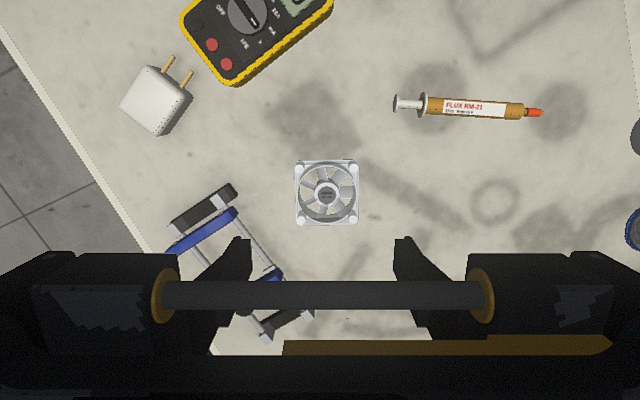

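The fan is at (327,192), square to the fingers. The circuit-board clamp's nearest end is at (233,190), so I'll check the clamp's height against the gripper body before going down.

```bash
python3 - <<'E'
from h import *
np.set_printoptions(precision=3,suppress=True)
O=[0.5161,0.17505,0.42139];Q=[0.796887,-0.585471,-0.087795,0.120361]
w=cam("wrist");p=dict(w,o=np.array(O),Rwc=Rn.from_quat(Q).as_matrix())
for z in (.0,.03,.05):
  print(z,[atz(w,u,z)[:2] for u in [(233,188),(175,222),(237,213)]],[atz(p,u,z)[:2] for u in [(140,190),(135,248),(252,205),(193,207)]])
for a,b in [((140,189),(233,188)),((137,188),(175,222)),((193,207),(237,213)),((135,250),(172,225))]: print(a,b,tri(p,a,w,b))
q=np.array([.4245,.341,0]);print(proj(w,[.4245,.341,.0125]),w["frame"].shape)
E
python3 - <<'E'
import cv2,numpy as np
a=cv2.imread("pics/w2.png")[170:270,100:270];b=cv2.imread("pics/w10.png")[150:350,140:390]
a=cv2.resize(a,None,fx=2.3,fy=2.3,interpolation=2);b=cv2.resize(b,None,fx=1.6,fy=1.6,interpolation=2)
c=np.zeros((320,800,3),np.uint8);c[:a.shape[0],:a.shape[1]]=a;c[:b.shape[0],395:395+b.shape[1]]=b;cv2.imwrite("pics/c11.png",c)
E
```

```text
0.0 [array([0.339, 0.38 ]), array([0.266, 0.372]), array([0.33 , 0.354])] [array([0.333, 0.38 ]), array([0.243, 0.375]), array([0.358, 0.228]), array([0.33 , 0.306])]
0.03 [array([0.35 , 0.383]), array([0.284, 0.377]), array([0.342, 0.361])] [array([0.346, 0.365]), array([0.262, 0.361]), array([0.369, 0.224]), array([0.343, 0.297])]
0.05 [array([0.358, 0.386]), array([0.296, 0.379]), array([0.35 , 0.365])] [array([0.355, 0.356]), array([0.275, 0.351]), array([0.377, 0.222]), array([0.352, 0.29 ])]
(140, 189) (233, 188) (array([0.337, 0.38 , 0.001]), np.float64(0.0022038394628372585))
(137, 188) (175, 222) (array([0.325, 0.374, 0.046]), np.float64(0.027553150196470047))
(193, 207) (237, 213) (array([ 0.29 ,  0.335, -0.094]), np.float64(0.0014657874962883677))
(135, 250) (172, 225) (array([0.254, 0.37 , 0.005]), np.float64(0.009065768208112448))
[np.float64(325.8171660597701), np.float64(191.75064146432757)] (400, 640, 3)
```

View pics/c11.png

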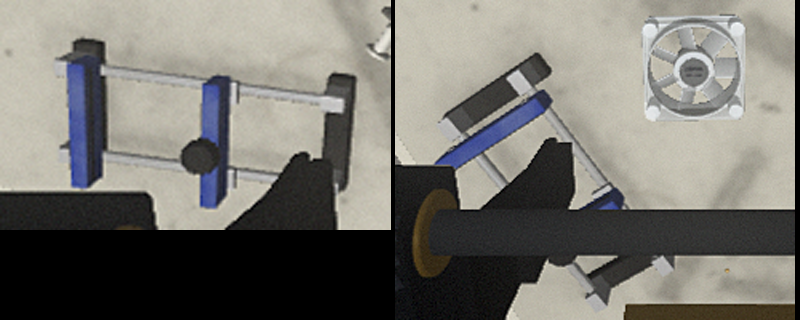

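```bash
python3 - <<'E'
from h import *
np.set_printoptions(precision=3,suppress=True)
O=[0.5161,0.17505,0.42139];Q=[0.796887,-0.585471,-0.087795,0.120361]
w=cam("wrist");p=dict(w,o=np.array(O),Rwc=Rn.from_quat(Q).as_matrix())
for a,b in [((137,195),(234,211)),((195,205),(274,270)),((131,251),(170,248))]: print(a,b,tri(p,a,w,b))
E
```

```text
(137, 195) (234, 211) (array([0.342, 0.365, 0.037]), np.float64(0.000902670730511139))
(195, 205) (274, 270) (array([0.348, 0.294, 0.032]), np.float64(0.00016688169066665027))
(131, 251) (170, 248) (array([0.269, 0.358, 0.043]), np.float64(0.0038712085229355288))
```

The clamp's top is about 4 cm up and the gripper body stays above 7 cm, so the descent is clear.

Call:
servo_tool(motion=[-0.15,0.25,4,0,0,0,-0.15,0.25,8,0,0,0,-0.15,0.25,12,0,0,0,-0.15,0.25,13.6,0,0,0,-0.15,0.25,14.5,0,0,0,-0.15,0.25,14.5,0,0,0,-0.15,0.25,14.5,0,0,0])

```text
t: 24.25
ee_pos: [0.4242, 0.3437, 0.0056]
orientation: [0.839, 0.545, 0.001, -0.0]
force: [0.3, 0.8, -0.0]
finger_gap: 0.0799
grip_force: 0.0
```

Call:
servo_tool(motion=[0,0,0,0,0,0,0,0,0,0,0,0,0,0,0,0,0,0,0,0,0,0,0,0,0,0,0,0,0,0,0,0,0,0,0,0], grip=0, squeeze=20)

```text
t: 24.75
ee_pos: [0.4243, 0.3436, 0.0057]
orientation: [0.838, 0.545, 0.001, 0.0]
force: [-0.5, -1.4, 6.2]
finger_gap: 0.0588
grip_force: 20.0
```

Call:
servo_tool(motion=[0,0,-4,0,0,0,0,0,-8,0,0,0,0,0,-12,0,0,0,0,0,-12,0,0,0])

```text
t: 25.08
ee_pos: [0.4267, 0.3474, 0.1321]
orientation: [0.838, 0.545, 0.007, -0.001]
force: [0.5, 1.6, 0.5]
finger_gap: 0.0588
grip_force: 20.0
```

```bash
python3 - <<'E'
from h import *
q=np.load("q.npy");goto([*centre(q,"fan"),.12],q[2])
E
```

```text
[-59.91  43.02   0.72] [-0.    -0.014  0.931]
```

Call:
servo_tool(motion=[-59.5,43.1,0,0,0,0.93,-59.5,43.1,0,0,0,0.93,-59.5,43.1,0,0,0,0.93,-59.5,43.1,0,0,0,0.93,-59.5,43.1,0,0,0,0.93,-59.5,43.1,0,0,0,0.93,-59.5,43.1,0,0,0,0.93,-59.5,43.1,0,0,0,0.93,-59.5,43.1,0,0,0,0.93,-59.5,43.1,0,0,0,0.93,-59.5,43.1,0,0,0,0.93,-59.5,43.1,0,0,0,0.93,-59.5,43.1,0,0,0,0.93,-59.5,43.1,0,0,0,0.93,-59.5,43.1,0,0,0,0.93,-59.5,43.1,0,0,0,0.93,-59.5,43.1,0,0,0,0.93,-59.5,43.1,0,0,0,0.93,-59.5,43.1,0,0,0,0.93,-59.5,43.1,0,0,0,0.93])

```text
t: 26.75
ee_pos: [0.575, -0.3773, 0.1237]
orientation: [0.994, 0.109, -0.001, -0.0]
force: [-0.7, 0.1, -0.7]
finger_gap: 0.0588
grip_force: 20.0
```

Call:
servo_tool(motion=[0,0,0,0,0,0,0,0,0,0,0,0])

```text
t: 26.92
ee_pos: [0.5763, -0.373, 0.1246]
orientation: [0.994, 0.113, -0.0, -0.001]
force: [-0.3, -0.1, -1.1]
finger_gap: 0.0589
grip_force: 20.0
```

```bash
python3 - <<'E'
from h import *
q=np.load("q.npy");goto([*centre(q,"fan"),.0185],q[2]);print(bot.sense()["ee_pos"],bot.sense()["finger_gap"])
w=cam("wrist");save(w,"w12")
for n in N[0:1]+N[6:]:
    for r in imaging.landmark_of(w,n)[:1]: print(n,round(r["conf"],2),np.round(r["uv"],0),atz(w,r["uv"],.013))
E
```

```text
[ 0.03  0.19 10.61] [-0.002  0.     0.003]
[ 0.57627797 -0.37302894  0.12463234] 0.058899357878260124
fan_mid 0.84 [322. 262.] [ 0.51367667 -0.38725234  0.013     ]
fan_pocket_floor 0.6 [328. 197.] [ 0.57717341 -0.37770889  0.013     ]
syringe_pocket_floor 0.32 [170. 204.] [ 0.53933479 -0.24026395  0.013     ]
```

View pics/w12.png

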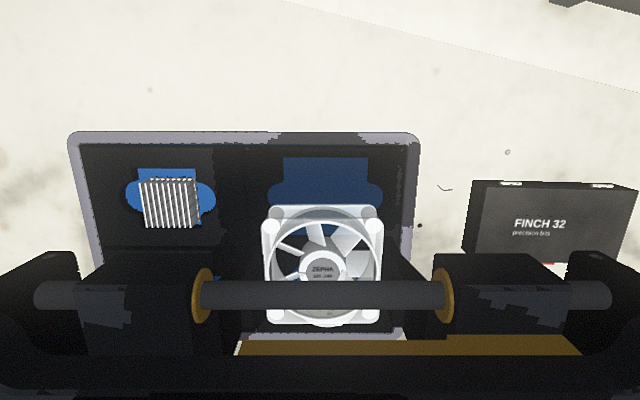

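The heatsink sits in its pocket at (170,203). The fan at (322,265) is held square and in line with its pocket at (325,195). The box at (465,230) stays beyond the gripper's reach.

Call:
servo_tool(motion=[0.05,0.25,3,0,0,0,0.05,0.25,6.5,0,0,0,0.05,0.25,9,0,0,0,0.05,0.25,10,0,0,0,0.05,0.25,10.6,0,0,0,0.05,0.25,10.6,0,0,0,0.05,0.25,10.6,0,0,0])

```text
t: 27.8
ee_pos: [0.5782, -0.3782, 0.0203]
orientation: [0.994, 0.111, 0.001, 0.001]
force: [0.2, -0.6, 0.5]
finger_gap: 0.0586
grip_force: 20.0
```

Call:
servo_tool(motion=[0,0,0,0,0,0,0,0,0,0,0,0,0,0,0,0,0,0,0,0,0,0,0,0,0,0,-2,0,0,0,0,0,-5,0,0,0,0,0,-9,0,0,0,0,0,-14,0,0,0], grip=0.8)

```text
t: 28.47
ee_pos: [0.5761, -0.3774, 0.1508]
orientation: [0.994, 0.111, -0.001, -0.001]
force: [-0.3, -0.4, 0.0]
finger_gap: 0.0693
grip_force: 0.0
```

Call:
servo_tool(motion=[-9,0,-4,0,0,0,-9,0,-8,0,0,0,-9,0,-12,0,0,0,-9,0,-12,0,0,0,-9,0,-12,0,0,0,-9,0,-12,0,0,0])

```text
t: 28.97
ee_pos: [0.4894, -0.3989, 0.2736]
orientation: [0.994, 0.11, 0.002, 0.002]
force: [-0.1, -0.3, -0.9]
finger_gap: 0.0697
grip_force: 0.0
```

```bash
python3 - <<'E'
from h import *
w=cam("wrist");save(w,"w13");q=np.load("q.npy")
for k,n,h in (("fan",N[0],.0255),("hs",N[1],.023),("tin",N[3],.023),("syr",N[2],.0225)):
    print(k,np.round(centre(q,k),4))
    for r in imaging.landmark_of(w,n)[:2]: print("  lm",round(r["conf"],2),np.round(atz(w,r["uv"],h)[:2],4))
E
```

```text
fan [ 0.5769 -0.3746]
  lm 0.89 [ 0.5767 -0.3786]
hs [ 0.5467 -0.2409]
  lm 0.96 [ 0.5429 -0.2441]
tin [ 0.4857 -0.3952]
  lm 0.96 [ 0.485  -0.3974]
syr [ 0.4555 -0.2614]
  lm 0.78 [ 0.4595 -0.262 ]
  lm 0.67 [ 0.3073 -0.26  ]
```

View pics/w13.png

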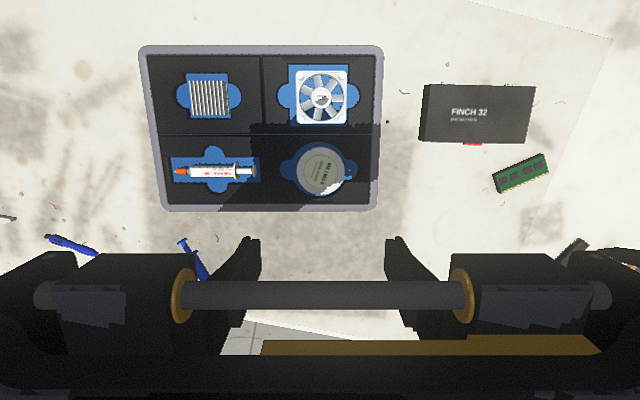

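The picture shows all four parts in their pockets: heatsink (210,98), fan (321,98), syringe (212,171) and tin (323,171). Each measures within 5 mm of its pocket centre.

```bash
python3 -c "
from bench import hand_in
print(hand_in())"
```

```text
the job is handed in; nothing more can be done
None
```

The fan, heatsink, paste syringe and pad tin each lie in their own pocket, within about 5 mm of centre by the last camera look; the flux syringe and flux tin were never touched, and the job was handed in at about 29 s, with no verdict returned.

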